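# Set the length stop and hold the spring jaw open on a drill fixture

### The job

Make the drill fixture ready for the next drill: first slide the stop carriage (the block with the upright round knob) along the bed until its pointer stands between the two ribs of its index clip; then pull the spring-return jaw (the one with the T-handle beyond the green housing) out until its pointer stands between the ribs of the other clip, and keep it there. Finish while still holding it, with the jaw open at its mark and the carriage still at its own, and leave the other things on the bench alone.

Things in the scene. Friction and masses are not known exactly. Their poses are not given: they have to be found in the camera images.
- fixture: Drill fixture bolted to the bench: grey base plate 190 x 320 x 15 mm, place and yaw vary. Origin on the bench surface; y runs along the bed and both slides, x points to the index rail, z up. Plate: x -90..100, y -185..135 mm. Slideway 40 wide at x = 0, top z 30. Green jaw housing: x -30..30, y 75..125, top z 95. Dark rail with the two clips: x 72..92, top z 50. End block at y -179, top z 45
- stop_slide (a joint): Position of the steel stop carriage (block 56 x 44 mm, top at z 66 mm) on the slideway, m: 0 at the outer (-y) end, growing to 0.125 towards the housing (fixture +y). Carriage centre at fixture y = -0.150 + value. Dry friction about 2.5 N; it stays where it is left. Starts at 0 to 0.03; its clip asks for 0.06 to 0.11
- stop_knob (a point): Upright round knob fixed on the carriage, 24 mm diameter, 50 mm tall; this point is the centre of its foot on the carriage top (fixture x = 0, z = 66 mm), top at z 116 mm. Free all round: pinch it from above with fingertips 5 to 20 mm above its foot
- stop_pointer (a point): Tip of the carriage's brass pointer (5 mm wide, 4 mm thick), level with the carriage centre in y, at fixture x = 68, z = 58 mm
- stop_clip: Aluminium index clip of the carriage, the one nearer the -y end of the rail, fixed at a varying place: 24 x 26 mm, with two ribs 6 mm thick across the rail, 14 mm apart, 16 mm high. Origin at the centre of its underside, on the rail (fixture x = 82, z = 50 mm); axes parallel to the fixture's; y = 0 is midway between the ribs. The pointer passes it with 2 mm to spare in x
- spring_jaw (a joint): How far the spring jaw is pulled out, m: 0 at home (held by its spring), to 0.058 at the end stop, in fixture +y. Pulling takes about 5 N at 0 growing by 1.6 N per cm (about 13 N at 0.05); let go, it snaps back home. Its clip asks for 0.026 to 0.044
- pull_handle (a point): Dark steel T-handle at the outer (+y) end of the jaw's rod, beyond the housing: an upright 20 (x) x 14 (y) mm under a crossbar 14 mm thick, 70 mm long along fixture x. This point is the crossbar's middle: fixture x = 0, y = 0.175 + spring_jaw, z = 100 mm. Rod (12 mm thick) at z 55. 43 mm free between it and the housing at home. Pinch from above, fingers closing along fixture y
- jaw_pointer (a point): Tip of the brass pointer (5 mm wide) on the jaw block (50 x 22 x 45 mm, between carriage and housing), at fixture x = 68, y = 0.015 + spring_jaw value, z = 58 mm; moves with the T-handle
- jaw_clip: Index clip of the spring jaw, same shape as stop_clip, at the +y part of the rail; origin at the centre of its underside, its y = 0 is the middle between the ribs
- drill_short: Loose twist drill 12 x 110 mm lying on the base plate in front of the slideway; bystander; origin mid-length at its underside
- drill_long: Loose twist drill 14 x 160 mm lying on the bench between fixture and robot; bystander; origin mid-length at its underside
- v_block: Loose steel V-block 50 x 40 x 38 mm beyond the index rail; bystander; origin under its centre
- oil_bottle: Grey oil bottle 56 mm diameter, 130 mm tall, at the left or right of the fixture; bystander; origin under its centre
- wrench: Open wrench lying on the left of the bench; bystander
- bench_brush: Brush lying on the right of the bench; bystander
- tin: Empty steel cup 70 mm diameter, 80 mm tall, at the left or right of the fixture, opposite the bottle; bystander; origin under its centre

How it is judged:
On the way, in this order (a step that is already met when the one before it is completed fails the run):
1. the stop carriage's pointer stands between its clip's ribs, with the spring jaw still home (y of stop_pointer in the frame of stop_clip between -0.005 and 0.005 m and value of joint spring_jaw below 0.006 m and velocity of joint stop_slide between -0.01 and 0.01 m/s), for 0.2 s.
2. the spring jaw is pulled out until its pointer stands between its clip's ribs (y of jaw_pointer in the frame of jaw_clip between -0.005 and 0.005 m), for 0.2 s.
At the end, for the whole second after the job is handed in: Both pointers stand between the ribs of their clips (each within 5 mm of the middle, along the bed), and the fingers hold the spring jaw (its T-handle) steadily against its spring (over 3 N) (all of step 2 and y of stop_pointer in the frame of stop_clip between -0.005 and 0.005 m and contact force between the fingers and spring_jaw above 3 N and velocity of joint spring_jaw between -0.01 and 0.01 m/s); the arm keeps its last pose, push and grip.
It fails at once if a bystander is moved by more than 30 mm (distance of any of drill_short, drill_long, v_block, oil_bottle, wrench, bench_brush, tin from where it was at the start of the episode above 0.03 m).
It also fails if it takes over 43 s, if anything falls off the work surface, if the arm or the gripper's body presses on something with over 40 N, if the wrist force passes 120 N, or if a joint passes its speed limit or range.

### The arm

A 6-joint arm with a two-finger parallel gripper is mounted at the origin on the work surface. World frame = base frame: x ahead of the robot, y to its left, z up, the work surface at z = 0. Lengths are in m, angles in rad, forces in N, time in s.
With the tool pointing down it reaches from about 0.35 to 0.775 m from the base axis. Payload 7.3 kg.
Tool frame: the origin (TCP) lies at the very end of the fingers, on their centre line; the grasp point (between the pads) lies 19 mm behind it; z points along the fingers, y is the line along which they close (so a half turn about z gives the same grasp; the last joint's range is limited). The gripper opens to 92 mm and grips with 3 to 60 N. Pads are 19 mm wide; open, the fingers measure 130 mm over their backs; the gripper's body (75 mm by 190 mm) begins 47 mm behind the grasp point.
Start: joints at [1.028, 0.342, 1.524, -0, 1.275, -0.146], TCP at [0.203, 0.484, 0.227] pointing down, gripper open.
Joint ranges: [-2.53, 2.53], [-0.77, 2.02], [0.04, 2.7], [-1, 4.14], [0.28, 2.66], [-3.11, 3.11]. Speed limits (rad/s): [2.57, 2.57, 3.14, 3.14, 3.14, 3.14].

### API

Orientations are given as [roll, pitch, yaw] about the fixed x, y, z axes, in that order (R = Rz(yaw) Ry(pitch) Rx(roll)).
In Python, from cell import observe, read_camera, get_calibration, hand_in, search_frame gives the robot as it stands.
- The arm moves only by the tool step_arm, never from a script. Its argument "commands" is a list of rows, each an object with "translation": the shift along the tool's x, y, z in mm, a list of three; "roll": the turn about the tool's z in rad. In form: [{"translation": [x, y, z], "roll": roll}, ...]. A call has 1 to 20 rows; each row shifts and turns the commanded pose from where the row before left it, along the tool's axes as they then stand; what a row does not reach is not made up. A row lasts 1/12 s, in which the tool goes at most 41.7 mm and 7.16 degrees, less where a joint would pass 70% of its speed; a pose out of reach is approached as far as the arm can. A call is refused whole if a number of a shift passes 41.7 or a number of a turn 0.125, either way. A call with a gripper value outside its range is refused whole. "fingers" is the opening, from 0 (shut) to 1 (fully open), set as the call begins (left out, the last holds). The fingers move at their own pace and stop on an object; "grip_force" is the grip in N (left out, the last holds). Time passes only in rows, so rows that do not move let the fingers close. It gives the time, the measured TCP pose, the force, the opening and the grip force at its end, in the units of the state.
- observe(): the state, without advancing time (a new reading comes with each control period).
- read_camera(name): name is "scene" or "top"; returns the picture (480x640x3 uint8, red, green, blue); there is no depth.
- get_calibration(name): a dict with "camera_matrix" (3x3 intrinsics, pixels), "world_from_camera" (4x4, takes a point from camera to world coordinates). Camera axes: x right, y up, looking along -z (the intrinsics and any distortion apply to the point x, -y, -z); pixel columns grow to the right and rows downward; lengths in m; the calibration is good to about 2 mm. A picture is of the moment at which its call begins. get_calibration takes no time and is no camera call.
- hand_in(): hands the job in; it is judged then, once.
Trained networks look in the newest picture that a camera, given by its name, has taken for a name from the list of things; names that differ only in an ending like _2 or _b are one class to them, and where a whole thing is asked for, a point or a joint stands for the part that bears it (a point fixed in the world has none). Each returns a list of dicts, best first, with "confidence" (0 to 1); they miss things now and then, are a little off and sometimes report something else, mostly with a low value. They report only what shows in the picture. A call takes as long as a camera call.
- search_frame(camera, name): "at" ([x, y, z] in m, in world coordinates, good to about 4 mm: the middle of the surface that is visible of it).
The state is a dict: "time": time; "qpos": joint angles; "qvel": joint speeds; "joint_efforts": joint torques, N m; "tool_pos": TCP position; "tool_rot": TCP orientation; "contact_force": force on the tool from outside, world axes, zero at the start; "torque": the same for the moment, N m; "opening": finger opening in m; "grip_force": force on a finger pad.
Only numpy, scipy, OpenCV 4.12 (cv2) and the standard library are available. Lean on these libraries where they do the work, as an engineer would, in place of code of your own. Each camera call takes 0.05 s, during which the arm holds its last target. There are 200 camera calls.

## Working session

There is one attempt and no reset: what is moved stays moved. The work goes in short steps, Python scripts to look and compute and a tool call to move; the robot and the scene stay as the last step left them, time stands still between calls to the robot, and variables do not carry over. Pictures are saved under pics/ and viewed, at most 10 in all, crops included, and the job is handed in when it is done.

Besides the shell and the picture viewer there is one more tool, called after ">>>" as name([rows], argument=value, ...), one row to a line, values as JSON. step_arm: Moves the arm, as the interface text tells. Its arguments: {"type":"object","properties":{"commands":{"type":"array"},"fingers":{"type":"number"},"grip_force":{"type":"number"}},"required":["commands"]}

```bash
mkdir -p pics; ls
cat > h.py <<'E'
import numpy as np,cv2
from cell import *
def cal(n):
    c=get_calibration(n);return np.array(c["camera_matrix"]),np.array(c["world_from_camera"]),c
def proj(n,p):
    K,T,_=cal(n);q=np.linalg.inv(T)@np.append(p,1);v=np.array([q[0],-q[1],-q[2]]);u=K@v;return u[:2]/u[2]
def ray(n,uv,z):
    K,T,_=cal(n);d=np.linalg.inv(K)@[uv[0],uv[1],1];d=T[:3,:3]@[d[0],-d[1],-d[2]];o=T[:3,3];return o+d*(z-o[2])/d[2]
E
python3 - <<'E'
from h import *
for n in("top","scene"):
    im=read_camera(n);cv2.imwrite(f"pics/{n}0.png",im[:,:,::-1]);k,T,c=cal(n);print(n,c.keys(),T[:3,3],k[0,0])
    for w in("fixture","stop_knob","stop_pointer","stop_clip","pull_handle","jaw_pointer","jaw_clip"):
        for r in search_frame(n,w)[:2]:
            print(w,np.round(r["at"],4),round(r["confidence"],2),proj(n,r["at"]).round())
s=observe();print(s["time"],s["tool_pos"],s["tool_rot"],s["contact_force"])
E
```

```text
pics
top dict_keys(['camera_matrix', 'world_from_camera']) [0.42295724 0.0084541  1.19293981] 505.718006888977
fixture [ 0.5613 -0.0441  0.0124] 0.56 [339. 226.]
fixture [ 0.3333 -0.3896  0.022 ] 0.54 [487. 327.]
stop_knob [ 0.5317 -0.1408  0.0657] 0.73 [383. 237.]
stop_knob [ 0.5048 -0.0197  0.0247] 0.17 [328. 249.]
stop_pointer [ 0.5327 -0.14    0.0683] 0.91 [383. 236.]
stop_pointer [0.5853 0.0345 0.0793] 0.41 [305. 210.]
stop_clip [ 0.6329 -0.0884  0.0519] 0.66 [360. 193.]
stop_clip [ 0.3334 -0.3915  0.0198] 0.53 [488. 327.]
pull_handle [0.5907 0.0334 0.0758] 0.84 [306. 208.]
jaw_pointer [0.5847 0.0383 0.0763] 0.73 [304. 211.]
jaw_clip [0.6538 0.0029 0.0525] 0.62 [320. 183.]
scene dict_keys(['camera_matrix', 'world_from_camera']) [1.23791348 0.28814088 1.0644674 ] 457.4675014379129
fixture [ 0.5919 -0.03    0.0258] 0.66 [305. 254.]
stop_knob [ 0.5481 -0.1392  0.0669] 0.95 [274. 222.]
stop_pointer [ 0.5472 -0.1343  0.0686] 0.93 [276. 222.]
stop_clip [0.5108 0.4399 0.0839] 0.72 [488. 273.]
pull_handle [0.596  0.0154 0.0771] 0.93 [319. 250.]
jaw_pointer [0.5957 0.0132 0.0726] 0.65 [318. 250.]
jaw_clip [0.6619 0.0011 0.0599] 0.57 [304. 271.]
0.8 [0.20286957 0.4842358  0.22675144] [ 3.14147334e+00 -1.06383385e-06  2.74484950e+00] [-0.36129211  0.14432894  0.05970972]
```

Run:
```python
import cv2
a=cv2.imread("pics/top0.png")[140:290,230:430];cv2.imwrite("pics/topc.png",cv2.resize(a,(800,600),interpolation=cv2.INTER_CUBIC))
a=cv2.imread("pics/scene0.png")[170:350,200:440];cv2.imwrite("pics/scenec.png",cv2.resize(a,(800,600),interpolation=cv2.INTER_CUBIC))
```

```text
(no output)
```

View pics/topc.png

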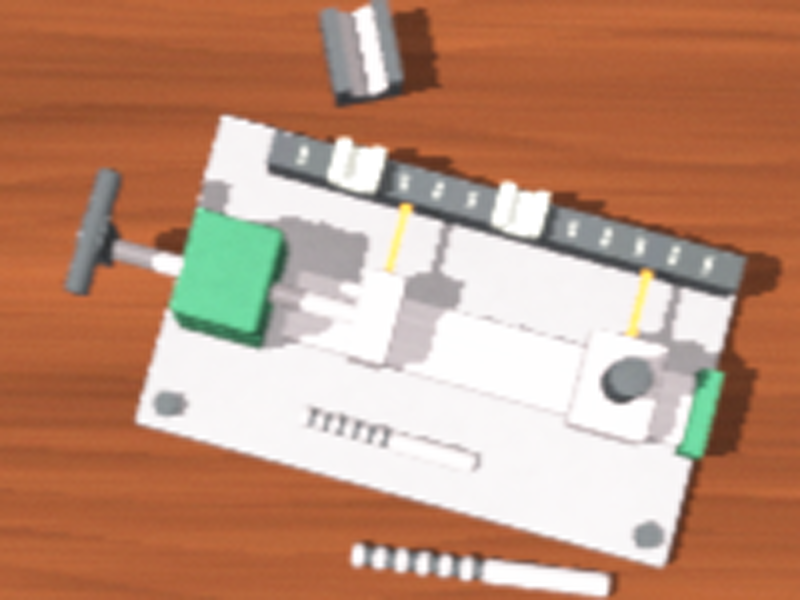

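View pics/scenec.png

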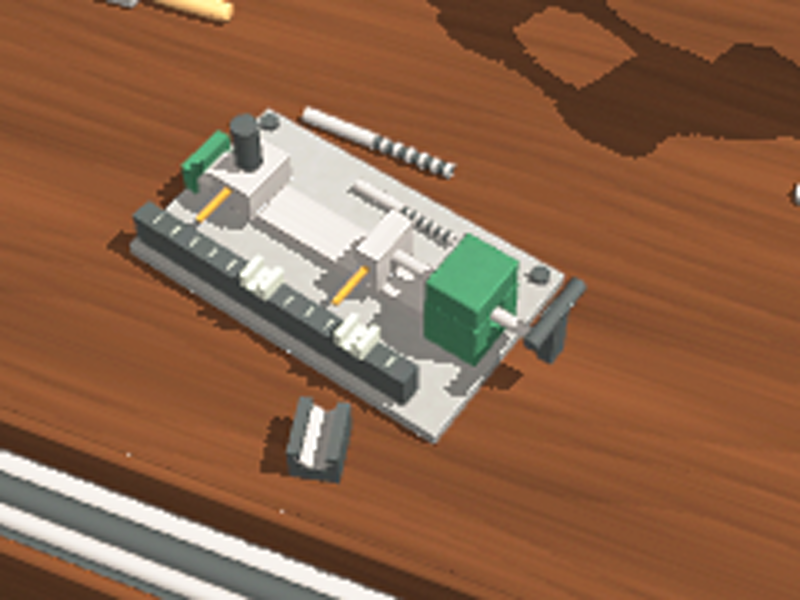

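View pics/top0.png

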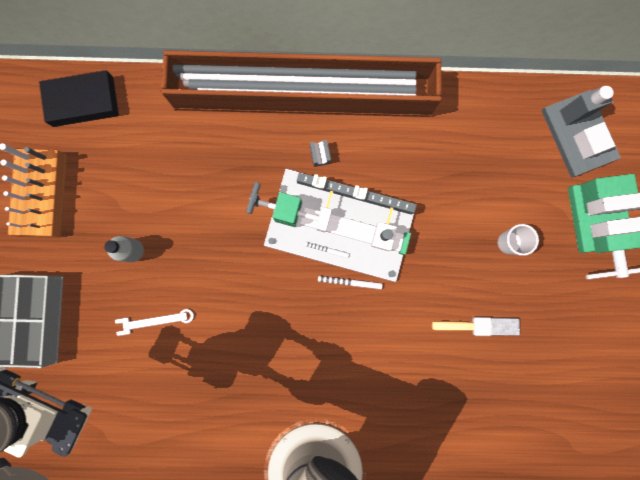

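```bash
cat > fit.py <<'E'
from h import *
from scipy.optimize import least_squares
t=lambda p:np.array(p)/4+[230,140]
s=lambda p:np.array(p)*.3+[200,170]
# (cam,pix,x,y,z,var)
D=[("top",t(p),*q) for p,q in [((222,117),(.1,.135,.015)),((136,423),(-.09,.135,.015)),((667,565),(-.09,-.185,.015)),((93,232),(0,.175,.107)),((406,207),(.068,.015,.06)),((203,210),(.03,.125,.095)),((287,233),(.03,.075,.095))]]
D+=[("scene",s(p),*q) for p,q in [((270,110),(-.09,-.185,.015)),((565,275),(-.09,.135,.015)),((432,440),(.1,.135,.015)),((335,303),(.068,.015,.06)),((583,285),(-.035,.175,.107)),((530,340),(.035,.175,.107))]]
def W(v,p):
    c,n=np.cos(v[2]),np.sin(v[2]);return np.array([v[0]+c*p[0]-n*p[1],v[1]+n*p[0]+c*p[1],p[2]])
def res(v): return np.concatenate([proj(d[0],W(v,d[2:]))-d[1] for d in D])
r=least_squares(res,[.57,-.04,-.2],loss="soft_l1");v=r.x
if __name__=="__main__":
    print(v,np.round(res(v).reshape(-1,2),1).tolist())
    F=lambda P:(np.array([[np.cos(v[2]),np.sin(v[2])],[-np.sin(v[2]),np.cos(v[2])]])@(P[:2]-v[:2])*1000).round(1)
    for n,f,p,z in [("top",t,(648,272),.06),("scene",s,(199,219),.06),("top",t,(523,209),.06),("scene",s,(263,275),.06),("top",t,(358,166),.06),("scene",s,(357,335),.06),("top",t,(632,377),.116),("scene",s,(245,122),.116)]: print(n,p,F(ray(n,f(p),z)))
    for n in("top","scene"):
        im=cv2.imread(f"pics/{n}0.png");a=proj(n,W(v,(.082,.0,.06))).astype(int)
        c=im[a[1]-30:a[1]+30,a[0]-40:a[0]+40];cv2.imwrite(f"pics/z{n}.png",cv2.resize(c,(800,600),interpolation=cv2.INTER_CUBIC));print(n,a-[40,30])
    print("handle",W(v,(0,.175,.1)),"carr zero",W(v,(0,-.15,.066)))
E
python3 fit.py
```

```text
[ 0.56447032 -0.02169624 -0.24228635] [[-0.0, -0.9], [-0.4, -0.1], [-0.5, 0.5], [-0.4, -0.3], [0.0, -0.7], [-1.6, -1.0], [-0.6, -0.8], [-1.0, -1.4], [-0.3, -1.1], [0.6, -1.7], [-0.4, -0.9], [-1.2, -3.0], [-0.2, -0.5]]
top (648, 272) [  66.7 -127.2]
scene (199, 219) [  68.3 -124.6]
top (523, 209) [ 82.9 -49.7]
scene (263, 275) [ 81.6 -45.9]
top (358, 166) [82.  47.1]
scene (357, 335) [83.5 49.8]
top (632, 377) [  -1.  -127.1]
scene (245, 122) [  -1.2 -125.7]
top [299 156]
scene [252 230]
handle [0.60645682 0.14819236 0.1       ] carr zero [ 0.5284819  -0.16731503  0.066     ]
```

View pics/ztop.png

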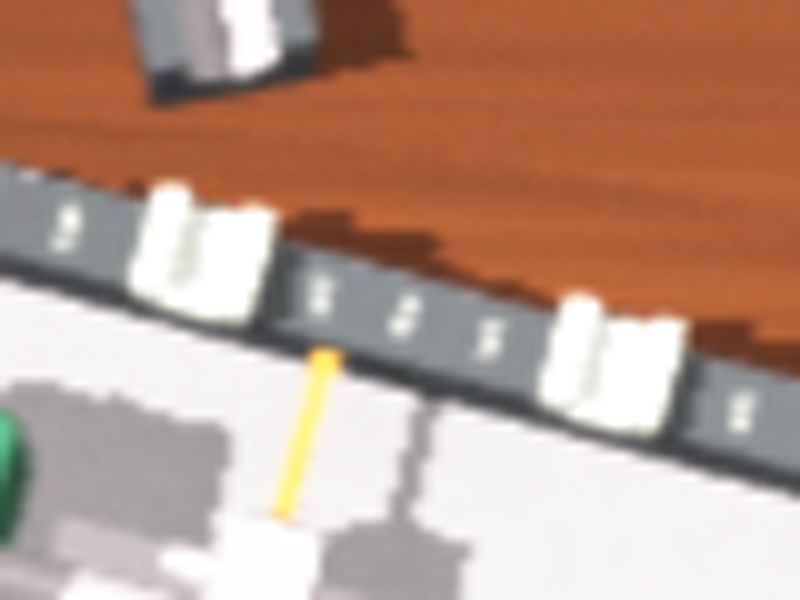

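View pics/zscene.png

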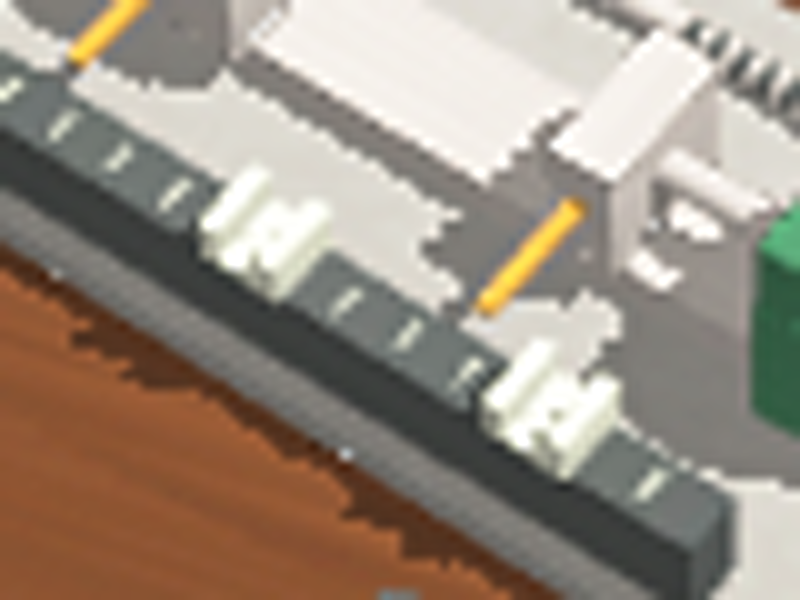

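Run:
```python
from fit import *
F=lambda P:(np.array([[np.cos(v[2]),np.sin(v[2])],[-np.sin(v[2]),np.cos(v[2])]])@(P[:2]-v[:2])*1000).round(1)
for n,o,ps in (("top",[299,156],[(204,253),(614,364),(327,356)]),("scene",[252,230],[(550,389),(261,215),(485,305)])):
    for p,z in zip(ps,(.066,.066,.06)): print(n,F(ray(n,np.array(p)/10+o,z)))
st=observe();print(st["tool_pos"],st["tool_rot"],st["qpos"],W(v,(0,-.126,.066)),W(v,(0,-.049,.066)),W(v,(0,.175,.1)))
```

```text
top [81.1 47.2]
top [ 81.1 -48.7]
top [66.9 14.3]
scene [82.7 49.2]
scene [ 83.3 -46.7]
scene [68.6 16.9]
[0.20286957 0.4842358  0.22675144] [ 3.14147334e+00 -1.06383385e-06  2.74484950e+00] [ 1.02801344e+00  3.41967256e-01  1.52411738e+00  1.92488601e-05
  1.27539013e+00 -1.46045331e-01] [ 0.53424005 -0.14401602  0.066     ] [ 0.5527141  -0.06926504  0.066     ] [0.60645682 0.14819236 0.1       ]
```

>>> step_arm([
  {"translation":[0,0,0],"roll":-0.077},
  {"translation":[0,0,0],"roll":-0.077},
  {"translation":[-26,-29,0],"roll":0},
  {"translation":[-26,-29,0],"roll":0},
  {"translation":[-26,-29,0],"roll":0},
  {"translation":[-26,-29,0],"roll":0},
  {"translation":[-26,-29,0],"roll":0},
  {"translation":[-26,-29,0],"roll":0},
  {"translation":[-26,-29,0],"roll":0},
  {"translation":[-26,-29,0],"roll":0},
  {"translation":[-26,-29,0],"roll":0},
  {"translation":[-26,-29,0],"roll":0},
  {"translation":[-26,-29,0],"roll":0},
  {"translation":[-26,-29,0],"roll":0},
  {"translation":[-26,-29,0],"roll":0},
  {"translation":[-26,-29,0],"roll":0},
  {"translation":[-26,-29,0],"roll":0},
  {"translation":[-26,-29,0],"roll":0},
  {"translation":[-26,-29,0],"roll":0},
  {"translation":[0,0,0],"roll":0},
], fingers=0.6, grip_force=25)

```text
time: 2.47
tool_pos: [0.5159, -0.1064, 0.2262]
tool_rot: [-3.14, 0.002, 2.894]
contact_force: [-1.2, -0.1, -0.3]
opening: 0.0557
grip_force: 0.0
```

```bash
cat > go.py <<'E'
import sys
from fit import *
from scipy.spatial.transform import Rotation as Ro
# print tool-frame delta (mm) to fixture point x y z(mm)
st=observe();R=Ro.from_euler("xyz",st["tool_rot"]).as_matrix()
p=W(v,np.array(sys.argv[1:4],float)/1000);print("delta",(R.T@(p-st["tool_pos"])*1000).round(1),"yawerr",round(v[2]+np.pi-st["tool_rot"][2],4),"rot",np.round(st["tool_rot"],3))
print(st["time"],"F",np.round(st["contact_force"],1),"op",st["opening"],"g",st["grip_force"])
E
python3 go.py 0 -126 78
```

```text
delta [-26.7 -31.7 148.4] yawerr 0.0051 rot [-3.140e+00  2.000e-03  2.894e+00]
2.4667 F [-1.2 -0.1 -0.3] op 0.05566599267542673 g 0.0
```

>>> step_arm([
  {"translation":[-13,-16,10],"roll":0},
  {"translation":[-13,-16,15],"roll":-0.005},
  {"translation":[0,0,20],"roll":0},
  {"translation":[0,0,20],"roll":0},
  {"translation":[0,0,20],"roll":0},
  {"translation":[0,0,20],"roll":0},
  {"translation":[0,0,15],"roll":0},
  {"translation":[0,0,15],"roll":0},
  {"translation":[0,0,12],"roll":0},
  {"translation":[0,0,0],"roll":0},
  {"translation":[0,0,0],"roll":0},
])

```text
time: 3.38
tool_pos: [0.5306, -0.1374, 0.0795]
tool_rot: [3.141, -0.001, 2.904]
contact_force: [0.9, -0.2, 0.5]
opening: 0.055
grip_force: 0.0
```

```bash
python3 go.py 0 -126 78
python3 - <<'E'
from h import *
im=read_camera("top");cv2.imwrite("pics/t1.png",cv2.resize(im[190:280,330:450],(800,600),interpolation=cv2.INTER_CUBIC))
im=read_camera("scene");cv2.imwrite("pics/s1.png",cv2.resize(im[190:265,220:320],(800,600),interpolation=cv2.INTER_CUBIC))
E
```

```text
delta [-5.1 -5.5  1.5] yawerr -0.0047 rot [ 3.141e+00 -1.000e-03  2.904e+00]
3.3833 F [ 0.9 -0.2  0.5] op 0.05497374630397033 g 0.0
```

View pics/s1.png

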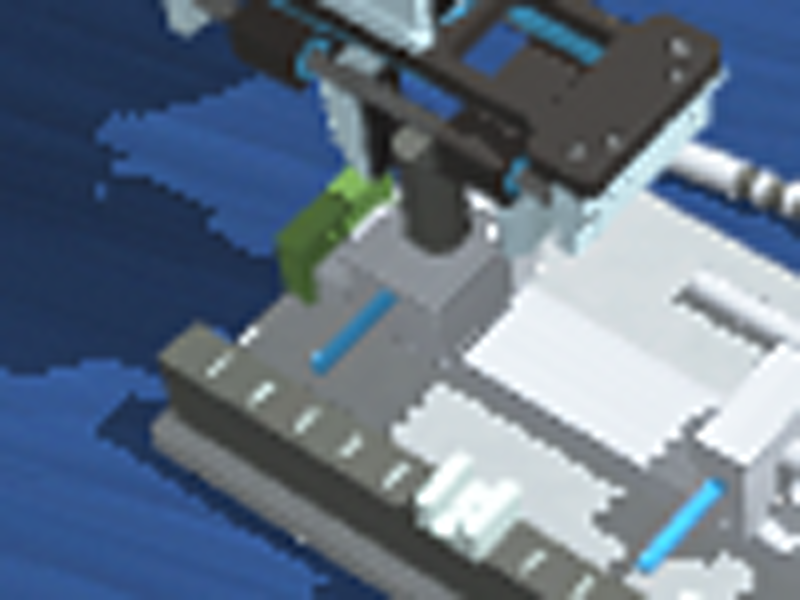

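The scene crop (red and blue swapped) shows the knob standing between the open fingers at about (435,190), the pointer tip at (318,362) and the stop clip at (468,505). I'll centre on the knob and close.

>>> step_arm([
  {"translation":[-5,-5,0],"roll":0},
  {"translation":[0,0,0],"roll":0},
  {"translation":[0,0,0],"roll":0},
])

```text
time: 3.73
tool_pos: [0.5352, -0.1445, 0.0804]
tool_rot: [-3.141, 0.002, 2.903]
contact_force: [-0.3, -1.1, -0.3]
opening: 0.0554
grip_force: 0.0
```

>>> step_arm([
  {"translation":[0,0,0],"roll":0},
  {"translation":[0,0,0],"roll":0},
  {"translation":[0,0,0],"roll":0},
  {"translation":[0,0,0],"roll":0},
  {"translation":[0,0,0],"roll":0},
  {"translation":[0,0,0],"roll":0},
], fingers=0, grip_force=20)

```text
time: 4.23
tool_pos: [0.5346, -0.1437, 0.0797]
tool_rot: [3.141, -0.0, 2.904]
contact_force: [0.0, 0.8, 0.7]
opening: 0.0238
grip_force: 20.0
```

```bash
python3 go.py 0 -126 78
```

```text
delta [ 0.3 -0.4  1.7] yawerr -0.0045 rot [ 3.141 -0.     2.904]
4.2333 F [0.  0.8 0.7] op 0.02375285700941766 g 20.000039041042328
```

>>> step_arm([
  {"translation":[0,3,0],"roll":0},
  {"translation":[0,7,0],"roll":0},
  {"translation":[0,7,0],"roll":0},
  {"translation":[0,7,0],"roll":0},
  {"translation":[0,7,0],"roll":0},
  {"translation":[0,7,0],"roll":0},
  {"translation":[0,7,0],"roll":0},
  {"translation":[0,7,0],"roll":0},
  {"translation":[0,7,0],"roll":0},
  {"translation":[0,7,0],"roll":0},
  {"translation":[0,6,0],"roll":0},
  {"translation":[0,4,0],"roll":0},
  {"translation":[0,2,0],"roll":0},
  {"translation":[0,0,0],"roll":0},
  {"translation":[0,0,0],"roll":0},
  {"translation":[0,0,0],"roll":0},
])

```text
time: 5.57
tool_pos: [0.5538, -0.0672, 0.0797]
tool_rot: [3.14, 0.001, 2.904]
contact_force: [6.2, 1.1, -2.5]
opening: 0.0236
grip_force: 20.0
```

```bash
python3 go.py 0 -48 78
python3 - <<'E'
from fit import *
C=[]
for n in("top","scene"):
    im=read_camera(n)[:,:,::-1];a=proj(n,W(v,(.075,-.048,.06))).astype(int);print(a-[20,15])
    C.append(cv2.resize(im[a[1]-15:a[1]+15,a[0]-20:a[0]+20],(400,300),interpolation=cv2.INTER_CUBIC))
cv2.imwrite("pics/s2.png",np.hstack(C))
E
```

```text
delta [ 0.5 -1.3  1.7] yawerr -0.0044 rot [3.140e+00 1.000e-03 2.904e+00]
5.5667 F [ 6.2  1.1 -2.5] op 0.023618583535016984 g 19.998975098133087
[339 180]
[259 235]
```

View pics/s2.png

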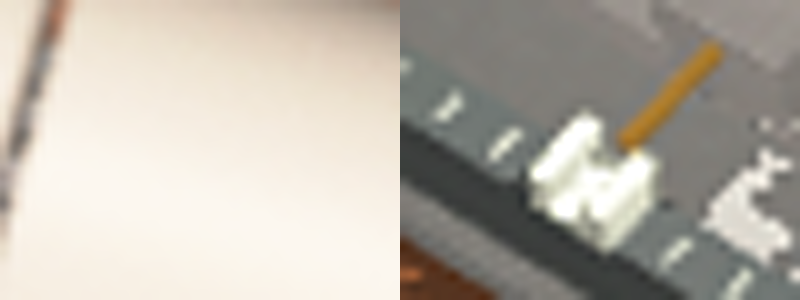

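The scene crop on the right shows the pointer tip at (628,143), reaching into the gap of the clip with rib tops centred near (596,166). The top view on the left is blocked by the arm.

Run:
```python
from fit import *
F=lambda P:(np.array([[np.cos(v[2]),np.sin(v[2])],[-np.sin(v[2]),np.cos(v[2])]])@(P[:2]-v[:2])*1000).round(1)
for p,z in (((228,146),.06),((196,166),.066)): print(F(ray("scene",np.array(p)/10+[259,235],z)))
for y in (-51,-47,-43):
  print(y,[((proj("scene",W(v,(x,y/1000,.06)))-[259,235])*10).round() for x in(.03,.068)])
```

```text
[ 69.7 -45.6]
[ 82.8 -45.4]
-51 [array([303.,  40.]), array([216., 132.])]
-47 [array([315.,  47.]), array([228., 139.])]
-43 [array([326.,  54.]), array([239., 146.])]
```

>>> step_arm([
  {"translation":[0,0,0],"roll":0},
  {"translation":[0,0,0],"roll":0},
  {"translation":[0,0,0],"roll":0},
  {"translation":[0,0,-10],"roll":0},
  {"translation":[0,0,-20],"roll":0},
  {"translation":[0,0,-25],"roll":0},
  {"translation":[0,0,-25],"roll":0},
  {"translation":[0,10,-10],"roll":0},
  {"translation":[0,28,0],"roll":0},
  {"translation":[0,35,0],"roll":0},
  {"translation":[0,35,0],"roll":0},
  {"translation":[0,35,0],"roll":0},
  {"translation":[0,35,0],"roll":0},
  {"translation":[0,28,0],"roll":0},
  {"translation":[0,12,0],"roll":0},
  {"translation":[0,4,0],"roll":0},
  {"translation":[0,0,0],"roll":0},
  {"translation":[0,0,0],"roll":0},
], fingers=0.45)

```text
time: 7.17
tool_pos: [0.605, 0.1467, 0.1696]
tool_rot: [-3.141, -0.001, 2.903]
contact_force: [-0.5, -0.7, -0.1]
opening: 0.0415
grip_force: 0.0
```

```bash
python3 go.py 0 175 83
python3 - <<'E'
from fit import *
C=[]
n="scene";im=read_camera(n)[:,:,::-1]
for p in ((.075,-.048,.06),(0,.175,.11)):
    a=proj(n,W(v,p)).astype(int);print(a)
    w=20 if p[0]>.05 else 60
    C.append(cv2.resize(im[a[1]-w*3//4:a[1]+w*3//4,a[0]-w:a[0]+w],(400,300),interpolation=cv2.INTER_CUBIC))
cv2.imwrite("pics/s3.png",np.hstack(C))
E
```

```text
delta [-1.1  1.9 86.5] yawerr -0.004 rot [-3.141e+00 -1.000e-03  2.903e+00]
7.1667 F [-0.5 -0.7 -0.1] op 0.04150610683661311 g 0.0
[279 250]
[366 261]
```

View pics/s3.png

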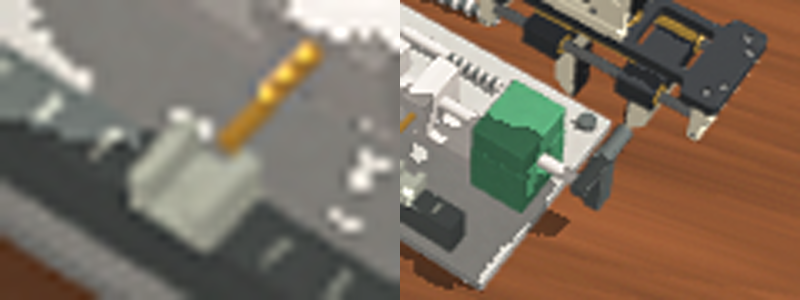

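The left crop shows the carriage pointer unmoved at (229,146), between the ribs. The right crop shows the gripper above the still-home T-handle at (600,165), so I'll descend.

>>> step_arm([
  {"translation":[-1,2,10],"roll":0},
  {"translation":[0,0,18],"roll":0},
  {"translation":[0,0,18],"roll":0},
  {"translation":[0,0,14],"roll":0},
  {"translation":[0,0,12],"roll":0},
  {"translation":[0,0,10],"roll":0},
  {"translation":[0,0,5],"roll":0},
  {"translation":[0,0,0],"roll":0},
  {"translation":[0,0,0],"roll":0},
])

```text
time: 7.97
tool_pos: [0.6069, 0.149, 0.0828]
tool_rot: [3.141, 0.0, 2.903]
contact_force: [0.3, 0.7, 0.0]
opening: 0.0417
grip_force: 0.0
```

>>> step_arm([
  {"translation":[0,0,0],"roll":0},
  {"translation":[0,0,0],"roll":0},
  {"translation":[0,0,0],"roll":0},
  {"translation":[0,0,0],"roll":0},
  {"translation":[0,0,0],"roll":0},
  {"translation":[0,0,0],"roll":0},
], fingers=0, grip_force=40)

```text
time: 8.47
tool_pos: [0.6071, 0.1502, 0.0832]
tool_rot: [3.14, 0.001, 2.904]
contact_force: [0.6, 3.8, 0.8]
opening: 0.0137
grip_force: 40.0
```

```bash
python3 go.py 0 207.5 83
```

```text
delta [ 0.  30.4  0.2] yawerr -0.0043 rot [3.140e+00 1.000e-03 2.904e+00]
8.4667 F [0.6 3.8 0.8] op 0.013665152030344975 g 39.99698717147112
```

>>> step_arm([
  {"translation":[0,3,0],"roll":0},
  {"translation":[0,4,0],"roll":0},
  {"translation":[0,4,0],"roll":0},
  {"translation":[0,4,0],"roll":0},
  {"translation":[0,4,0],"roll":0},
  {"translation":[0,4,0],"roll":0},
  {"translation":[0,4,0],"roll":0},
  {"translation":[0,3,0],"roll":0},
  {"translation":[0,2,0],"roll":0},
  {"translation":[0,0,0],"roll":0},
  {"translation":[0,0,0],"roll":0},
  {"translation":[0,0,0],"roll":0},
  {"translation":[0,0,0],"roll":0},
])

```text
time: 9.55
tool_pos: [0.6141, 0.1782, 0.0831]
tool_rot: [-3.138, -0.0, 2.903]
contact_force: [-3.0, -7.5, 4.8]
opening: 0.0132
grip_force: 40.0
```

```bash
python3 go.py 0 207.5 83
python3 - <<'E'
from fit import *
C=[]
for n,y in(("top",.048),("scene",.048),("scene",-.048)):
    im=read_camera(n)[:,:,::-1]
    a=proj(n,W(v,(.075,y,.06))).astype(int);print(a-[20,15])
    C.append(cv2.resize(im[a[1]-15:a[1]+15,a[0]-20:a[0]+20],(400,300),interpolation=cv2.INTER_CUBIC))
C.append(C[0]*0)
cv2.imwrite("pics/s4.png",np.vstack([np.hstack(C[:2]),np.hstack(C[2:])]))
E
```

```text
delta [0.2 1.6 0.1] yawerr -0.004 rot [-3.138 -0.     2.903]
9.55 F [-3.  -7.5  4.8] op 0.013238800871699137 g 40.008780620992184
[298 169]
[288 252]
[259 235]
```

View pics/s4.png

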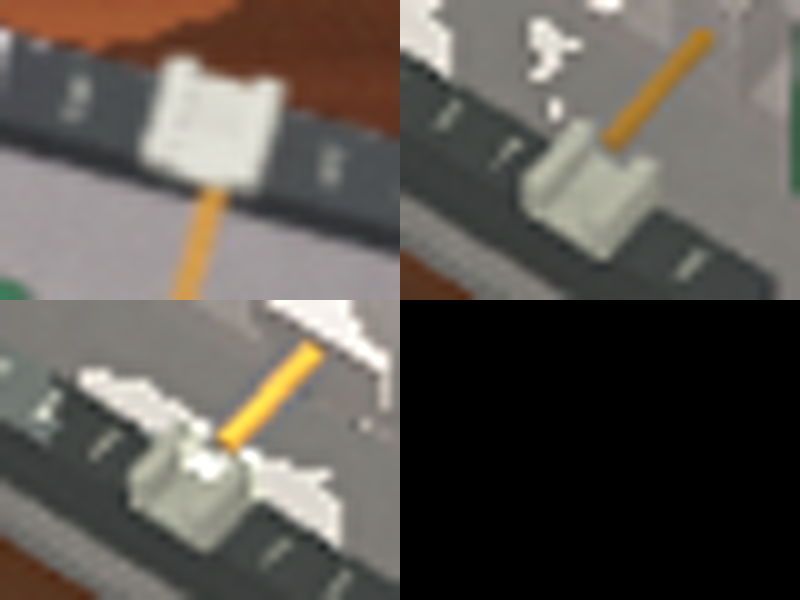

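Top-left and top-right crops show the jaw pointer entering its clip, slightly on the -y side of centre: tip (213,192) in top and (610,145) in scene. Bottom left shows the carriage pointer still at (228,443), in its gap. I'll quantify the jaw offset.

Run:
```python
from fit import *
F=lambda P:(np.array([[np.cos(v[2]),np.sin(v[2])],[-np.sin(v[2]),np.cos(v[2])]])@(P[:2]-v[:2])*1000).round(1)
for n,o,p,z in (("top",[298,169],(213,192),.06),("top",[298,169],(182,70),.066),("top",[298,169],(270,87),.066),("top",[298,169],(152,160),.066),("top",[298,169],(246,185),.066),("scene",[288,252],(210,145),.06),("scene",[288,252],(180,122),.066),("scene",[288,252],(252,160),.066),("scene",[288,252],(133,185),.066),("scene",[288,252],(207,237),.066)): print(n,F(ray(n,np.array(p)/10+o,z)))
```

```text
top [67.  43.5]
top [91.  57.4]
top [92.5 37.1]
top [69.3 58.5]
top [69.4 36.5]
scene [70.7 46.5]
scene [72.6 38.3]
scene [71.2 60.6]
scene [95.2 40.1]
scene [96.8 65.1]
```

>>> step_arm([
  {"translation":[0,1,0],"roll":0},
  {"translation":[0,1,0],"roll":0},
  {"translation":[0,1,0],"roll":0},
  {"translation":[0,0.5,0],"roll":0},
  {"translation":[0,0,0],"roll":0},
  {"translation":[0,0,0],"roll":0},
  {"translation":[0,0,0],"roll":0},
  {"translation":[0,0,0],"roll":0},
  {"translation":[0,0,0],"roll":0},
  {"translation":[0,0,0],"roll":0},
])

```text
time: 10.53
tool_pos: [0.6149, 0.1813, 0.0831]
tool_rot: [-3.138, -0.0, 2.903]
contact_force: [-3.5, -9.4, 4.7]
opening: 0.0136
grip_force: 40.0
```

```bash
python3 go.py 0 208.8 83
python3 - <<'E'
from fit import *
C=[]
for n,y in(("top",.048),("scene",.048)):
    im=read_camera(n)[:,:,::-1]
    a=proj(n,W(v,(.075,y,.06))).astype(int)
    C.append(cv2.resize(im[a[1]-15:a[1]+15,a[0]-20:a[0]+20],(400,300),interpolation=cv2.INTER_CUBIC))
cv2.imwrite("pics/s5.png",np.hstack(C))
E
```

```text
delta [ 0.2 -0.3  0.1] yawerr -0.0039 rot [-3.138 -0.     2.903]
10.5333 F [-3.5 -9.4  4.7] op 0.013639628483618091 g 40.01177329570055
```

View pics/s5.png

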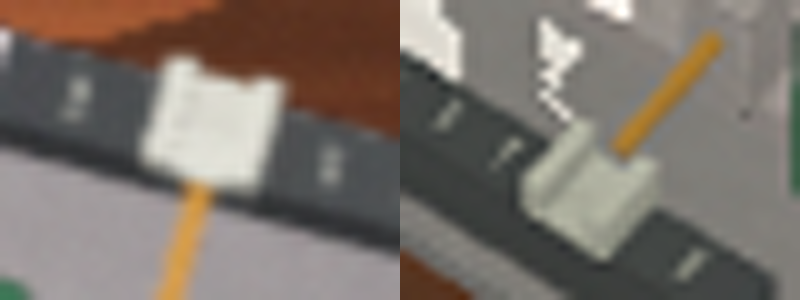

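The jaw pointer tip is now at (201,188) in top, where the clip's midline is about 198, and centred in the gap in scene at (621,152). It is held with about 10 N of pull.

```bash
python3 -c "
from cell import *
print(hand_in())"
```

```text
the job is handed in; nothing more can be done
None
```

I handed the job in at about 10.7 s: the carriage pointer is between its clip's ribs, and the spring jaw is held open at its mark against about 10 N. The camera views put both pointers within roughly 1 mm of centre. The hand-in call gave no verdict.

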